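Load the egg steamer, set the heat lever and pull the start knob

TASK

Get the egg steamer ready and running: take the black salt and pepper cellars out of its steel tray and stand both on the bamboo board, and set every grey egg-poaching pod that lies on the counter upright in the tray, flat on its floor. Only when the tray is loaded, turn the heat lever on top of the control box until it points at the brass marker, and after that pull the spring-loaded start knob straight out to its stop, hold it there a moment and let it run fully home. Leave the tumblers, canister, bottle, mill and spoon where they are.

Things in the scene. Friction and masses are not known exactly. Their poses are not given: they have to be found in the camera images.
- steamer: the egg steamer, fixed: a white control box 150 x 150 mm and 100 mm high, with a low square steamer base joined to its +y side. Origin: on the counter under the centre of the control box; x points away from the robot (the front with the start knob faces -x), y towards the tray, z up
- tray (a point): centre of the floor of the open steel tray, same axes as the steamer; the floor is 39 mm above the counter, 200 x 200 mm inside, with walls 4 mm thick rising 23 mm above the floor (top at 62 mm over the counter)
- pod_1: grey hard egg-poaching pod: a closed squat round body, 66 mm across and 40 mm high, with an upright grip fin on top (36 mm along the pod's x, 10 mm thick along its y, from 38 to 64 mm above its underside). 110 g. Origin: centre of the underside, z up. One of up to four alike; may be absent
- pod_2: grey hard egg-poaching pod: a closed squat round body, 66 mm across and 40 mm high, with an upright grip fin on top (36 mm along the pod's x, 10 mm thick along its y, from 38 to 64 mm above its underside). 110 g. Origin: centre of the underside, z up. One of up to four alike; may be absent
- pod_3: grey hard egg-poaching pod: a closed squat round body, 66 mm across and 40 mm high, with an upright grip fin on top (36 mm along the pod's x, 10 mm thick along its y, from 38 to 64 mm above its underside). 110 g. Origin: centre of the underside, z up. One of up to four alike; may be absent
- pod_4: grey hard egg-poaching pod: a closed squat round body, 66 mm across and 40 mm high, with an upright grip fin on top (36 mm along the pod's x, 10 mm thick along its y, from 38 to 64 mm above its underside). 110 g. Origin: centre of the underside, z up. One of up to four alike; may be absent
- cellar_1: black ceramic cellar (salt or pepper, the two are alike): squat round body 60 mm across and 36 mm high with a round knob on top, 22 mm across, from 36 to 60 mm above its underside. 200 g. Origin: centre of the underside, z up. Starts in the tray
- cellar_2: black ceramic cellar (salt or pepper, the two are alike): squat round body 60 mm across and 36 mm high with a round knob on top, 22 mm across, from 36 to 60 mm above its underside. 200 g. Origin: centre of the underside, z up. Starts in the tray
- board: bamboo cutting board, fixed, 180 mm (its x) by 280 mm (its y), 18 mm thick. Origin: centre of the underside. A yellow clamp grips its far (+x) edge near y = +50 mm, reaching 50 mm in over the board; one tumbler stands on its -y end
- heat_lever (a joint): angle of the heat lever (rad, -1.1 to 1.1) about a vertical axis on top of the control box, 25 mm in front (-x) of the box's centre; 0 = the lever points along the steamer's +x, growing counter-clockwise from above; it stays where it is left (about 2 N at the handle)
- lever_grip (a point): grip point on the lever's upright black handle post (16 mm across, standing from 108 to 153 mm above the counter), 62 mm from the lever's axis and 143 mm above the counter; x points along the lever outwards from its axis
- marker (a joint): angle of the brass marker (rad) about the same axis and from the same zero as the lever: the lever points at the marker when both angles are equal. It cannot be moved by the robot
- marker_tip (a point): top of the small brass marker block (14 x 6 x 6 mm) lying on the control box's top, 89 mm from the lever's axis; x points outwards from that axis
- start_pull (a joint): how far the start knob is pulled out (m): 0 home, 0.060 at its stop; it moves along the steamer's -x; the spring pulls it back, with 3.5 N at home and 12 N at the stop
- start_knob (a point): centre of the black round start knob on the front of the control box, 62 mm above the counter: a cylinder 30 mm across and 24 mm long along the steamer's x, on a steel stem 12 mm across; at home 40 mm of stem is free between knob and box
- tumbler_a: frosted glass tumbler, 68 mm across, 95 mm high, standing on the board; leave alone. Origin: underside
- tumbler_b: frosted glass tumbler, 68 mm across, 95 mm high, on the counter; leave alone. Origin: underside
- canister: empty stainless canister, 100 mm across, 140 mm high; leave alone. Origin: underside
- oil_bottle: green glass oil bottle, 60 mm across, 200 mm high; leave alone. Origin: underside
- pepper_mill: dark wooden pepper mill, 56 mm across, 150 mm high; leave alone. Origin: underside
- spoon: steel spoon lying on the counter, 200 mm long; leave alone
There are look-alikes about, which are no part of the job. Leave any red look-alike of the pod_2 alone.

How it is judged:
On the way, in this order (a step that is already met when the one before it is completed fails the run):
1. both cellars stand on the board and every pod present stands in the tray (x of cellar_1 in the frame of board between -0.085 and 0.085 m and y of cellar_1 in the frame of board between -0.135 and 0.135 m and z of cellar_1 in the frame of board between 0.012 and 0.026 m and angle between each of cellar_1, cellar_2, pod_1, pod_2, pod_3, pod_4's own z axis and vertical below 0.2 rad and linear speed of each of cellar_1, cellar_2, pod_1, pod_2, pod_3, pod_4 below 0.03 m/s and x of cellar_2 in the frame of board between -0.085 and 0.085 m and y of cellar_2 in the frame of board between -0.135 and 0.135 m and z of cellar_2 in the frame of board between 0.012 and 0.026 m and x of pod_1 in the frame of tray between -0.075 and 0.075 m and y of pod_1 in the frame of tray between -0.075 and 0.075 m and z of pod_1 in the frame of tray between -0.008 and 0.008 m and x of pod_2 in the frame of tray between -0.075 and 0.075 m and y of pod_2 in the frame of tray between -0.075 and 0.075 m and z of pod_2 in the frame of tray between -0.008 and 0.008 m and x of pod_3 in the frame of tray between -0.075 and 0.075 m and y of pod_3 in the frame of tray between -0.075 and 0.075 m and z of pod_3 in the frame of tray between -0.008 and 0.008 m and x of pod_4 in the frame of tray between -0.075 and 0.075 m and y of pod_4 in the frame of tray between -0.075 and 0.075 m and z of pod_4 in the frame of tray between -0.008 and 0.008 m), for 0.2 s.
2. the heat lever points at the marker (angle between the x axis of lever_grip and the x axis of marker_tip, either way round below 0.1 rad), for 0.2 s.
3. the start knob is pulled out to its stop and held (angle between the x axis of lever_grip and the x axis of marker_tip, either way round below 0.1 rad and value of joint start_pull above 0.054 m), for 0.2 s.
At the end, for the whole second after the job is handed in: Both cellars upright on the board, centres inside its edges; every pod present upright (0.2 rad) and at rest on the tray floor; lever within 0.1 rad of the marker; start knob, once pulled to within 6 mm of its stop, back within 6 mm of home (all of step 1 and angle between the x axis of lever_grip and the x axis of marker_tip, either way round below 0.1 rad and value of joint start_pull below 0.006 m); the robot touches nothing.
It fails at once if a bystander is moved by more than 4 cm (distance of any of tumbler_a, tumbler_b, canister, oil_bottle, pepper_mill, spoon from where it was at the start of the episode above 0.04 m).
Of pod_1, pod_2, pod_3, pod_4 only 2 to 4 are there at a start; the rules pass over those that are not, and their reading is None.
At some moment in a run one of pod_1, pod_2, pod_3, pod_4 may be knocked a few centimetres aside while the robot is not near it.
Once in a run the grip may slacken for a moment while it holds something.
It also fails if it takes over 210 s, if anything falls off the work surface, if the arm or the gripper's body presses on something with over 40 N, if the wrist force passes 120 N, or if a joint passes its speed limit or range.

ROBOT

A 7-joint arm with a two-finger parallel gripper is mounted at the origin on the work surface. World frame = base frame: x ahead of the robot, y to its left, z up, the work surface at z = 0. Lengths are in m, angles in rad, forces in N, time in s.
With the tool pointing down it reaches from about 0.425 to 0.95 m from the base axis. Payload 4.7 kg.
Tool frame: the origin (TCP) lies on the centre line of the jaws, within the pads' length; the fingertips stand robot.nose_length ahead of it and the grasp point (between the pads) lies 8 mm behind it (robot.nose_length is the distance from the TCP to the fingertips, in m); z points along the fingers, y is the line along which they close (so a half turn about z gives the same grasp; the last joint's range is limited). The gripper opens to 85 mm and grips with 20 to 120 N. Pads are 22 mm wide; open, the fingers measure 114 mm over their backs; the gripper's body (76 mm by 85 mm) begins 54 mm behind the grasp point. The pads swing forward as they close: fully open they stand 13 mm farther back than shut.
Start: joints at [1.189, 0.469, -0.049, 1.532, 0.024, 1.141, -0.082], TCP at [0.233, -0.633, 0.215] pointing down, gripper open.
Joint ranges: [-2.59, 2.59], [-0.33, 1.99], [-1.39, 1.29], [0.1, 2.45], [-1.04, 4.18], [0.21, 1.99], [-2.66, 2.66]. Speed limits (rad/s): [2.57, 2.57, 3.14, 3.14, 3.14, 3.14, 3.14].

INTERFACE

Orientations are given as [roll, pitch, yaw] about the fixed x, y, z axes, in that order (R = Rz(yaw) Ry(pitch) Rx(roll)).
In Python, from plant import robot gives the robot as it stands. Calls block until the motion is done:
- robot.goto(position, orientation): joint-space move of the TCP to a pose.
- robot.move_straight(position, vel=0.15, attitude=None, contact_N=None): straight line of the TCP; attitude=None keeps the orientation; vel is the mean speed in m/s. With contact_N (N) it stops when the force on the tool has changed by that much, and returns True; else False.
- robot.move_joints(angles): joint-space move.
- robot.grip(opening, strength=None): opening from 0.0 (shut) to 1.0 (fully open); strength is the grip in N (None keeps the last); returns when the fingers have stopped.
- robot.sleep(seconds).
- robot.inverse_kinematics(position, orientation): joint angles nearest the present ones, or None.
- robot.sense(): the state.
- robot.grab_frame(name): name is "scene" or "top" or "wrist"; returns a dict with "image" (384x512x3 uint8, red, green, blue), "range_z" (384x512 float32, m along the optical axis (not along the pixel's ray), 0 where there is no reading), "fx", "fy", "cx", "cy" (pixels), "R" (3x3) and "t" (3): a world point X has camera coordinates R X + t. Camera axes: x right, y down, z forward; pixel columns grow to the right and rows downward; lengths in m; the calibration is good to about 2 mm. The wrist camera is an equidistant fisheye: a pixel r from the principal point sees the ray r / f radians off the axis. A picture is of the moment at which its call begins.
A pose or a line that the arm cannot do raises robot.IKError and nothing moves.
- robot.close_job(): hands the job in; it is judged then, once.
The state is a dict: "t": time; "joint_pos": joint angles; "joint_velocities": joint speeds; "effort": joint torques, N m; "tcp_pos": TCP position; "tcp_rot": TCP orientation; "wrist_force": force on the tool from outside, world axes, zero at the start; "torque": the same for the moment, N m; "opening": opening from 0.0 (shut) to 1.0 (fully open); "gripper_force": force on a finger pad.
Only numpy, scipy, OpenCV 4.12 (cv2) and the standard library are available. Lean on these libraries where they do the work, as an engineer would, in place of code of your own. Each camera call takes 0.05 s, during which the arm holds its last target. There are 200 camera calls.

## Working session

There is one attempt and no reset: what is moved stays moved. The work goes in short steps, each a Python script; the robot and the scene stay as the last script left them, time stands still between calls to the robot, and variables do not carry over. Pictures are saved under pics/ and viewed, at most 14 in all, crops included, and the job is handed in when it is done.

```bash
ls; mkdir -p pics
python3 - <<'E'
from plant import robot
import cv2,numpy as np
for n in ("scene","top"):
    f=robot.grab_frame(n); np.savez(f"pics/{n}0.npz",**f)
    cv2.imwrite(f"pics/{n}0.png",cv2.resize(f["image"][:,:,::-1],(800,600),interpolation=cv2.INTER_CUBIC))
    print(n,f["fx"],f["cx"],f["cy"],(-f["R"].T@f["t"]).round(3),f["R"].round(2).tolist())
s=robot.sense();print(s,robot.nose_length)
E
```

```text
pics
scene 482.9685638680687 255.86158140292216 192.20073496770019 [ 1.321 -0.736  1.61 ] [[0.69, 0.73, 0.01], [0.6, -0.56, -0.57], [-0.41, 0.39, -0.82]]
top 436.81803939463555 255.83351735287332 190.52315651933378 [ 0.473 -0.024  1.743] [[-0.01, -1.0, 0.01], [-1.0, 0.01, -0.07], [0.07, -0.01, -1.0]]
{'t': 0.1, 'joint_pos': array([ 1.18910761,  0.46938752, -0.04861071,  1.53353849,  0.02407892,
        1.14100294, -0.08231458]), 'joint_velocities': array([-1.38488035e-05, -1.67328891e-03, -1.45004825e-03, -1.30952333e-03,
        1.60549874e-03, -1.32707694e-04, -7.59564155e-04]), 'effort': array([ 5.55014376e-04, -5.11512280e+01, -4.69948375e-02, -2.38389999e+01,
        1.07316065e-02,  4.34875968e-03, -1.98226348e-05]), 'tcp_pos': array([ 0.23306516, -0.63291356,  0.21386364]), 'tcp_rot': array([-3.13984111e+00,  3.34779924e-05,  3.52807655e-01]), 'wrist_force': array([-0.30243466, -0.68999488, -1.10800439]), 'torque': array([0.05484933, 0.01503563, 0.03320113]), 'gripper_force': 0.0, 'opening': 0.9980890214600603} 0.011
```

View pics/scene0.png

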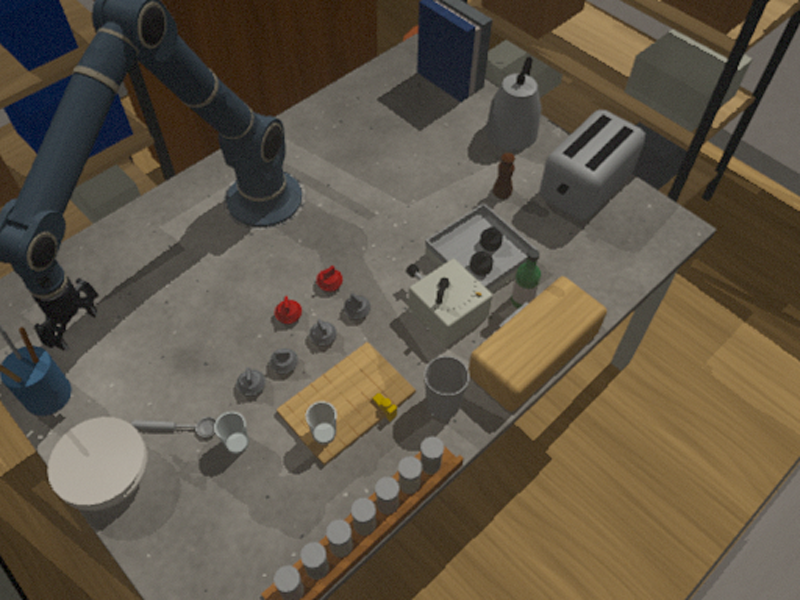

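View pics/top0.png

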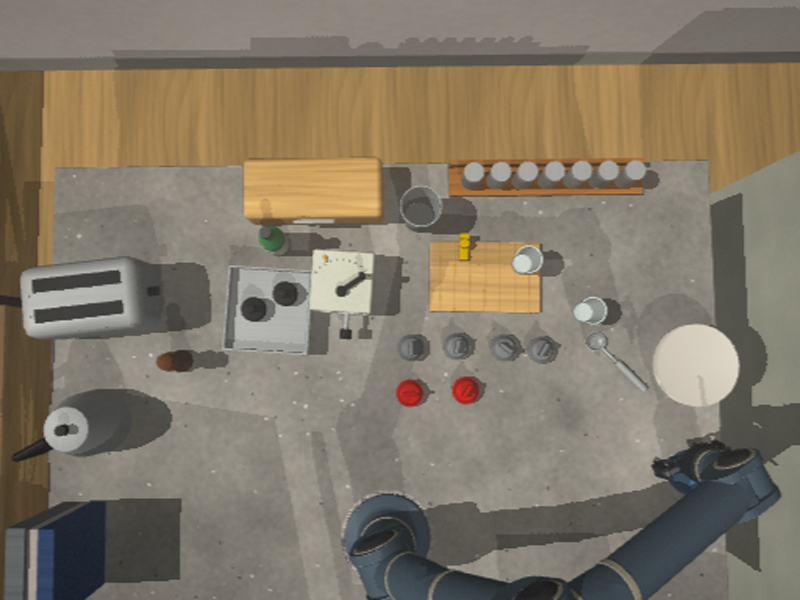

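The scene shows four grey pods at (412,347), (458,345), (503,347) and (541,349) in the enlarged top view. The two red look-alikes at (410,392) and (466,390) are excluded by colour. The cellars sit in the tray at (254,309) and (286,293), the lever is near (350,285), and the brass marker is near (325,258). I'll enlarge to confirm.

```bash
cat > h.py <<'E'
import numpy as np,cv2
def cloud(f):
    H,W=f["range_z"].shape; v,u=np.mgrid[:H,:W]; z=f["range_z"]
    P=np.stack([(u-f["cx"])/f["fx"]*z,(v-f["cy"])/f["fy"]*z,z],-1)
    X=(P-f["t"])@f["R"]; X[z==0]=np.nan
    return X
def ray(f,u,v,h):
    "pixel onto plane z=h"
    c=-f["R"].T@f["t"]; d=f["R"].T@np.array([(u-f["cx"])/f["fx"],(v-f["cy"])/f["fy"],1.])
    return c+d*(h-c[2])/d[2]
E
python3 - <<'E'
from h import *
f=dict(np.load("pics/top0.npz")); s=dict(np.load("pics/scene0.npz"))
a=f["image"][155:235,140:360][:,:,::-1]; b=s["image"][130:260,145:345][:,:,::-1]
a=cv2.resize(a,(800,290),interpolation=cv2.INTER_CUBIC);b=cv2.resize(b,(460,300),interpolation=cv2.INTER_CUBIC)
o=np.zeros((600,800,3),np.uint8);o[:290]=a;o[300:,:460]=b
cv2.imwrite("pics/crop1.png",o)
X=cloud(f); hsv=cv2.cvtColor(f["image"],cv2.COLOR_RGB2HSV)
print("table z",np.nanmedian(X[240:260,150:200,2]))
def blobs(m,lbl,mn=8):
    n,L,st,c=cv2.connectedComponentsWithStats(m.astype(np.uint8))
    for i in range(1,n):
        if st[i,4]>=mn:
            p=X[L==i]; print(lbl,c[i].round(1),st[i,4],"med",np.nanmedian(p,0).round(3),"zmax",np.nanmax(p[:,2]).round(3),"rng",np.nanmin(p[:,:2],0).round(3),np.nanmax(p[:,:2],0).round(3))
h,sat,v=cv2.split(hsv)
reg=np.zeros(h.shape,bool); reg[120:260,130:420]=1
hi=(X[...,2]>.02)&(X[...,2]<.3)&reg
blobs(hi,"hi",25)
blobs((hsv[...,2]<45)&reg&(X[...,2]>.05),"black")
blobs((h>10)&(h<35)&(sat>120)&(X[...,2]>.085)&reg,"brass",1)
blobs((h>20)&(h<35)&(sat>200)&reg,"yellow",3)
E
```

```text
table z 0.00013567919563401356
hi [196.6 133.9] 2353 med [0.808 0.195 0.108] zmax 0.208 rng [0.704 0.003] [0.861 0.339]
hi [269.  130.7] 359 med [ 0.829 -0.093  0.097] zmax 0.149 rng [ 0.756 -0.139] [ 0.851 -0.042]
hi [296.5 159.6] 150 med [ 0.713 -0.2    0.03 ] zmax 0.06 rng [ 0.656 -0.233] [ 0.753 -0.18 ]
hi [315.9 160.9] 47 med [ 0.707 -0.284  0.022] zmax 0.031 rng [ 0.686 -0.307] [ 0.731 -0.24 ]
hi [336. 166.] 308 med [ 0.682 -0.354  0.058] zmax 0.124 rng [ 0.638 -0.39 ] [ 0.73  -0.311]
hi [188.4 192.3] 4647 med [0.59  0.23  0.053] zmax 0.16 rng [0.456 0.024] [0.71 0.4 ]
hi [301.  187.6] 30 med [ 0.604 -0.218  0.022] zmax 0.03 rng [ 0.581 -0.238] [ 0.62  -0.202]
hi [304.6 194. ] 27 med [ 0.576 -0.237  0.022] zmax 0.027 rng [ 0.557 -0.258] [ 0.596 -0.206]
hi [377.9 198.5] 218 med [ 0.552 -0.518  0.071] zmax 0.1 rng [ 0.519 -0.539] [ 0.584 -0.471]
hi [329.9 194.7] 29 med [ 0.574 -0.329  0.022] zmax 0.03 rng [ 0.559 -0.353] [ 0.583 -0.308]
hi [291.4 221.3] 226 med [ 0.47  -0.175  0.034] zmax 0.071 rng [ 0.435 -0.212] [ 0.502 -0.144]
hi [262.2 222.3] 227 med [ 0.468 -0.062  0.034] zmax 0.07 rng [ 0.437 -0.097] [ 0.5  -0.03]
hi [321.7 222.1] 220 med [ 0.465 -0.295  0.034] zmax 0.07 rng [ 0.433 -0.329] [ 0.496 -0.262]
hi [345.5 223.5] 227 med [ 0.456 -0.387  0.033] zmax 0.07 rng [ 0.424 -0.424] [ 0.491 -0.355]
hi [418.2 232.5] 54 med [ 0.42  -0.664  0.056] zmax 0.071 rng [ 0.375 -0.669] [ 0.464 -0.655]
hi [297.2 249.6] 235 med [ 0.36  -0.196  0.034] zmax 0.072 rng [ 0.326 -0.233] [ 0.392 -0.166]
hi [261.4 251.1] 232 med [ 0.357 -0.057  0.034] zmax 0.069 rng [ 0.324 -0.092] [ 0.386 -0.025]
brass [199.7 129.4] 1742 med [0.821 0.171 0.109] zmax 0.122 rng [0.784 0.003] [0.861 0.337]
brass [207.5 165. ] 4 med [0.686 0.142 0.105] zmax 0.108 rng [0.682 0.14 ] [0.689 0.145]
yellow [296.5 157.6] 100 med [ 0.719 -0.201  0.04 ] zmax 0.06 rng [ 0.687 -0.217] [ 0.753 -0.191]
```

View pics/crop1.png

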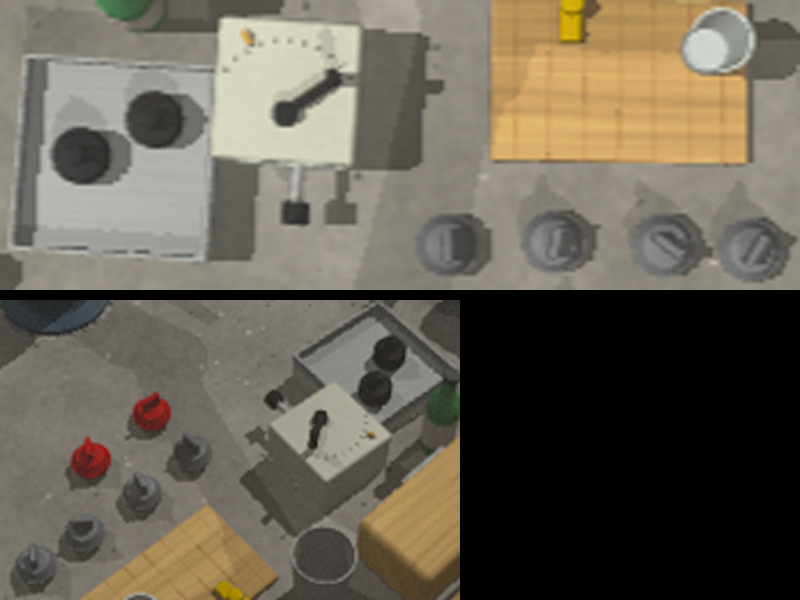

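The crop confirms four upright grey pods at (450,243), (557,240), (667,243) and (753,250), each with its fin on top. The two red ones lie nearer the base. The lever runs from pivot (287,112) to handle (338,76), and the brass marker is at (248,37). Next I'll measure accurately.

```bash
cat >> h.py <<'E'
def rect(p):
    (c,s,a)=cv2.minAreaRect(np.asarray(p,np.float32)*1000); return np.array(c)/1000,np.array(s)/1000,a
def bl(m,mn):
    n,L,st,c=cv2.connectedComponentsWithStats(m.astype(np.uint8))
    return [L==i for i in range(1,n) if st[i,4]>=mn]
def pods(f,lo=0.0,xr=(.40,.56),yr=(-.62,.02)):
    "grey pods standing with underside at z=lo: list of (body xy, fin xy, fin yaw, size)"
    X=cloud(f); hsv=cv2.cvtColor(f["image"],cv2.COLOR_RGB2HSV); out=[]
    m=(X[...,2]>lo+.018)&(X[...,2]<lo+.08)&(X[...,0]>xr[0])&(X[...,0]<xr[1])&(X[...,1]>yr[0])&(X[...,1]<yr[1])&(hsv[...,1]<90)
    for b in bl(m,100):
        P=X[b]; q=P[P[:,2]>lo+.052]
        c=(np.percentile(P[:,:2],1,0)+np.percentile(P[:,:2],99,0))/2
        if len(q)<5: out.append((c,None,None,np.ptp(P[:,:2],0)));continue
        fc=np.median(q[:,:2],0); w,V=np.linalg.eigh(np.cov(q[:,:2].T)); d=V[:,1]
        out.append((c,fc,np.arctan2(d[1],d[0]),np.ptp(P[:,:2],0),np.sqrt(w*12),len(q)))
    return out
E
python3 - <<'E'
from h import *
f=dict(np.load("pics/top0.npz"));X=cloud(f); hsv=cv2.cvtColor(f["image"],cv2.COLOR_RGB2HSV);h,s,v=cv2.split(hsv)
np.set_printoptions(precision=4,suppress=True)
for p in pods(f): print("pod",*p)
Z=X[...,2]
# box top
m=(abs(Z-.1)<.008)&(v>150)&(X[...,1]<.2)&(X[...,1]>-.05)&(X[...,0]<.75)
b=max(bl(m,200),key=np.sum);print("box",rect(X[b][:,:2]))
m=(Z>.13)&(Z<.17)&(X[...,1]<.2)&(X[...,1]>0)&(X[...,0]<.75)&(X[...,0]>.45); print("handle",m.sum(),np.median(X[m],0))
m=(h>10)&(h<28)&(s>90)&(abs(Z-.105)<.012)&(X[...,0]<.75); q=np.argwhere(m)
for r in q: print("brass",r,X[tuple(r)],hsv[tuple(r)])
m=(abs(Z-.06)<.006)&(X[...,1]>.13)&(X[...,1]<.37)&(X[...,0]<.72)&(X[...,0]>.44)
P=X[m];print("rim",m.sum(),P.min(0),P.max(0),rect(P[:,:2]))
m=(abs(Z-.039)<.006)&(X[...,1]>.13)&(X[...,1]<.37)&(X[...,0]<.72)&(X[...,0]>.44)
b=max(bl(m,200),key=np.sum);print("floor",rect(X[b][:,:2]))
m=(Z>.088)&(Z<.11)&(X[...,1]>.16)&(X[...,1]<.37)&(X[...,0]<.7)&(X[...,0]>.44)&(v<70)
for b in bl(m,4):print("cellar knob",b.sum(),np.median(X[b],0),np.ptp(X[b],0))
m=(Z>.05)&(Z<.075)&(X[...,1]>.03)&(X[...,1]<.14)&(X[...,0]<.55)&(X[...,0]>.43)&(v<60)
for b in bl(m,4):print("knob",b.sum(),np.median(X[b],0),np.ptp(X[b],0))
m=(h>8)&(h<24)&(s>100)&(Z<.03)&(X[...,1]<0)&(X[...,1]>-.45)&(X[...,0]>.5)&(X[...,0]<.8)
b=max(bl(m,200),key=np.sum);print("board",rect(X[b][:,:2]),np.median(Z[b]))
E
```

```text
pod [ 0.4705 -0.1763] [ 0.4705 -0.1764] 2.8945592975746526 [0.0668 0.0674] [0.0113 0.0358] 27
pod [ 0.4681 -0.0621] [ 0.4683 -0.0646] -3.1121534188027753 [0.063 0.067] [0.0079 0.0363] 19
pod [ 0.4649 -0.2943] [ 0.4649 -0.2969] 0.9312518555644339 [0.063  0.0671] [0.0121 0.0355] 27
pod [ 0.4571 -0.3906] [ 0.458  -0.3897] 2.5647736194028683 [0.0669 0.0691] [0.0108 0.0352] 26
box (array([0.6311, 0.1036]), array([0.1481, 0.1476]), 85.60676574707031)
handle 16 [0.6387 0.0518 0.1514]
brass [164 206] [0.69   0.1482 0.1017] [ 20  99 214]
brass [164 207] [0.6891 0.1438 0.1077] [ 20 172 213]
brass [164 208] [0.6896 0.1404 0.104 ] [ 19  92 166]
brass [165 207] [0.6866 0.1448 0.0984] [ 20 141 214]
brass [165 208] [0.6856 0.1403 0.1057] [ 20 143 180]
brass [166 207] [0.682  0.1442 0.1045] [ 20 101 214]
brass [166 208] [0.6819 0.1404 0.1047] [ 20 178 212]
brass [166 209] [0.6829 0.1374 0.0964] [ 19  94 165]
brass [226 106] [0.4617 0.5215 0.1058] [11 99 77]
brass [226 107] [0.4616 0.5181 0.1048] [ 11 106  70]
brass [226 108] [0.4616 0.5129 0.1093] [13 98 68]
brass [226 109] [0.4615 0.5093 0.109 ] [ 
[... 764 characters left out ...]
014] [ 11 113  81]
brass [236 111] [0.4241 0.5041 0.1008] [ 12 111  76]
brass [237 107] [0.4208 0.5176 0.1052] [ 14  98 109]
brass [237 108] [0.4204 0.5168 0.0962] [ 13  95 107]
brass [291  23] [0.2259 0.8285 0.097 ] [17 97 55]
rim 184 [0.4566 0.1302 0.0542] [0.7199 0.3682 0.066 ] (array([0.5883, 0.2492]), array([0.2379, 0.2633]), 89.9456558227539)
floor (array([0.5656, 0.2841]), array([0.1846, 0.201 ]), 85.89352416992188)
cellar knob 26 [0.6042 0.2451 0.0987] [0.0158 0.0199 0.0106]
cellar knob 26 [0.5677 0.3236 0.0968] [0.0156 0.0206 0.0166]
knob 8 [0.499  0.0879 0.0694] [0.0191 0.0071 0.0126]
board (array([ 0.6517, -0.2571]), array([0.2839, 0.1933]), 88.18506622314453) 0.017454474663237587
```

Run:
```python
from h import *
np.set_printoptions(precision=4,suppress=True)
f=dict(np.load("pics/top0.npz"));s=dict(np.load("pics/scene0.npz"))
T=[(146.9,170.7),(143.3,223.2),(196.4,226.5),(198.6,172.5)]
c=np.array([ray(f,u,v,.062)[:2] for u,v in T]);print(c,c.mean(0),[np.linalg.norm(c[i]-c[i-1]) for i in range(4)])
d=c[0]-c[1];print("yaw",np.arctan2(d[1],d[0]), "y edge",np.arctan2(*(c[1]-c[2])[::-1])-np.pi/2)
# scene view corners (800x600 px) far-left(480,207) top ; (427,243) near; (537,247)
for u,v in [(482,206),(426,242),(536,248)]: print("scene corner",ray(s,u*.64,v*.64,.062))
# knob: dark pixels top + scene
print("knob top",ray(f,295/3.636+140,212/3.636+155,.077),"scene",ray(s,413*.64,271*.64,.062))
cen=np.array([.6311,.1036]);a=-.075;R=np.array([[np.cos(a),-np.sin(a)],[np.sin(a),np.cos(a)]])
print("tray local",(c.mean(0)-cen)@R)
for p in [(.499,.088)]:print("knob local",(np.array(p)-cen)@R)
# board corners crop
B=[(491,-0),(491,161),(748,162)]
print("board",[ray(f,u/3.636+140,v/3.636+155,.018)[:2] for u,v in B], ray(f,429.5*.64,241*.64,.018)[:2],ray(f,541*.64,244*.64,.018)[:2],"tumbler base",ray(f,534*.64,262*.64,.018)[:2])
```

```text
[[0.6721 0.3806]
 [0.47   0.3937]
 [0.4546 0.1906]
 [0.6625 0.1811]] [0.5648 0.2865] [np.float64(0.19967647336798328), np.float64(0.202486111422428), np.float64(0.20369280150787356), np.float64(0.20813196923548524)]
yaw -0.06469039840385117 y edge -0.07589940403117557
scene corner [0.4805 0.3841 0.062 ]
scene corner [0.4662 0.1839 0.062 ]
scene corner [0.6771 0.3808 0.062 ]
knob top [0.5035 0.0944 0.077 ] scene [0.5114 0.0929 0.062 ]
tray local [-0.0798  0.1774]
knob local [-0.1306 -0.0255]
board [array([ 0.7336, -0.1179]), array([ 0.5571, -0.115 ]), array([ 0.5522, -0.3949])] [ 0.7366 -0.1174] [ 0.7253 -0.4019] tumbler base [ 0.6793 -0.3827]
```

```bash
cat > act.py <<'E'
from plant import robot
from h import *
np.set_printoptions(precision=4,suppress=True)
BC,BY=np.array([.643,-.257]),-.018; TC,TY=np.array([.567,.285]),-.072
def loc(c,a,p): return c+np.array([[np.cos(a),-np.sin(a)],[np.sin(a),np.cos(a)]])@np.array(p)
def best(x,y,z,yaw):
    "yaw or yaw+-pi, whichever moves the joints least"
    q0=robot.sense()["joint_pos"]; c=[]
    for k in (-2,-1,0,1,2):
        w=yaw+k*np.pi
        if abs(w)>3.6: continue
        q=robot.inverse_kinematics([x,y,z],[np.pi,0,w])
        if q is not None: c.append((np.abs(np.array(q)-q0).max(),w))
    return min(c)[1]
def line(x,y,z,yaw,vel=.25,**k): return robot.move_straight([x,y,z],vel=vel,attitude=[np.pi,0,yaw],**k)
def wp(p): return (.47,.08) if p else None
def pick(xy,yaw,tcpz,pre,hi=.19,strength=45,via=None):
    if via is not None: line(*via,hi,robot.sense()["tcp_rot"][2],.3)
    w=best(*xy,hi,yaw); robot.goto([*xy,hi],[np.pi,0,w]); robot.grip(pre)
    line(*xy,tcpz+.03,w); hit=line(*xy,tcpz,w,.06,contact_N=8)
    robot.grip(0,strength); s=robot.sense(); print("grasp hit",hit,"z",s["tcp_pos"],"open",s["opening"],"F",s["gripper_force"])
    line(*xy,hi,w,.2); print("lifted open",robot.sense()["opening"],"t",robot.sense()["t"])
def place(xy,yaw,tcpz,post,hi=.19,via=None):
    if via is not None: line(*via,hi,robot.sense()["tcp_rot"][2],.3)
    w=best(*xy,hi,yaw); line(*xy,hi,w,.25); print("before lowering open",robot.sense()["opening"])
    line(*xy,tcpz+.015,w,.2); hit=line(*xy,tcpz-.006,w,.03,contact_N=4); s=robot.sense()
    print("set hit",hit,"tcp",s["tcp_pos"],"want z",tcpz,"open",s["opening"])
    robot.grip(post); robot.sleep(.1); line(*xy,hi,w,.25); print("t",robot.sense()["t"])
def save(n,name):
    f=robot.grab_frame(n); np.savez(f"pics/{name}.npz",**f); return f
E
python3 - <<'E'
from act import *
line(.35,-.5,.25,.0,.3) if 0 else None
robot.goto([.47,.08,.24],[np.pi,0,best(.47,.08,.24,0.)])
print(robot.sense()["tcp_rot"],robot.sense()["t"])
pick((.604,.2445),0.,.090,.55)
place(loc(BC,BY,(-.04,.085)),0.,.069,.55,via=(.47,.08))
f=save("top","t1")
E
```

```text
[-3.1415 -0.0002  3.1396] 2.7583
grasp hit False z [0.604  0.2445 0.0901] open -0.0019582577606415854 F 0.0
lifted open 0.0018942535492727551 t 6.3417
before lowering open -0.0006677823349590958
set hit False tcp [ 0.6047 -0.1712  0.0631] want z 0.069 open -0.003610198469246724
t 11.2917
```

Run:
```python
from act import *
robot.goto([.50,.20,.25],[np.pi,0,best(.5,.2,.25,0)])
w=save("wrist","w1"); f=dict(np.load("pics/t1.npz"))
o=np.zeros((600,800,3),np.uint8)
o[:300,:400]=cv2.resize(w["image"],(400,300))[:,:,::-1]
o[:300,400:]=cv2.resize(f["image"][155:235,140:247],(400,300),interpolation=cv2.INTER_CUBIC)[:,:,::-1]
s=save("scene","s1");o[300:,:400]=cv2.resize(s["image"][120:220,250:384],(400,300),interpolation=cv2.INTER_CUBIC)[:,:,::-1]
cv2.imwrite("pics/c2.png",o)
for n,g in (("t1",f),("s1",s)):
    X=cloud(g);Z=X[...,2];v=g["image"].max(-1)
    for lo,hi in ((.068,.082),(.085,.11)):
        m=(Z>lo)&(Z<hi)&(X[...,1]>.19)&(X[...,1]<.37)&(X[...,0]<.67)&(X[...,0]>.47)&(v<80)
        for b in bl(m,6):P=X[b];print(n,lo,b.sum(),np.median(P,0),P.min(0),P.max(0))
print(w["R"],-w["R"].T@w["t"],w["fx"])
```

```text
t1 0.068 120 [0.6025 0.2431 0.0725] [0.5756 0.216  0.068 ] [0.6296 0.271  0.0817]
t1 0.068 121 [0.5685 0.3197 0.0725] [0.5385 0.2938 0.068 ] [0.5958 0.3468 0.0807]
t1 0.085 27 [0.6044 0.2456 0.0965] [0.5966 0.2363 0.0873] [0.6122 0.2564 0.1069]
t1 0.085 28 [0.5677 0.3221 0.097 ] [0.5599 0.3127 0.0852] [0.5755 0.3348 0.1026]
s1 0.068 72 [0.5794 0.3104 0.0728] [0.5467 0.2865 0.068 ] [0.605  0.3432 0.0819]
s1 0.068 86 [0.6152 0.2334 0.0714] [0.584  0.208  0.0683] [0.6412 0.2673 0.0816]
s1 0.085 25 [0.5747 0.3145 0.0925] [0.5607 0.306  0.0854] [0.5822 0.3304 0.1036]
s1 0.085 25 [0.61   0.238  0.0955] [0.6012 0.2269 0.0877] [0.6203 0.2485 0.1067]
[[ 0.0033  1.     -0.0002]
 [ 0.9499 -0.0031  0.3125]
 [ 0.3125 -0.0012 -0.9499]] [0.4209 0.1973 0.4079] 297.3186396354542
```

View pics/c2.png

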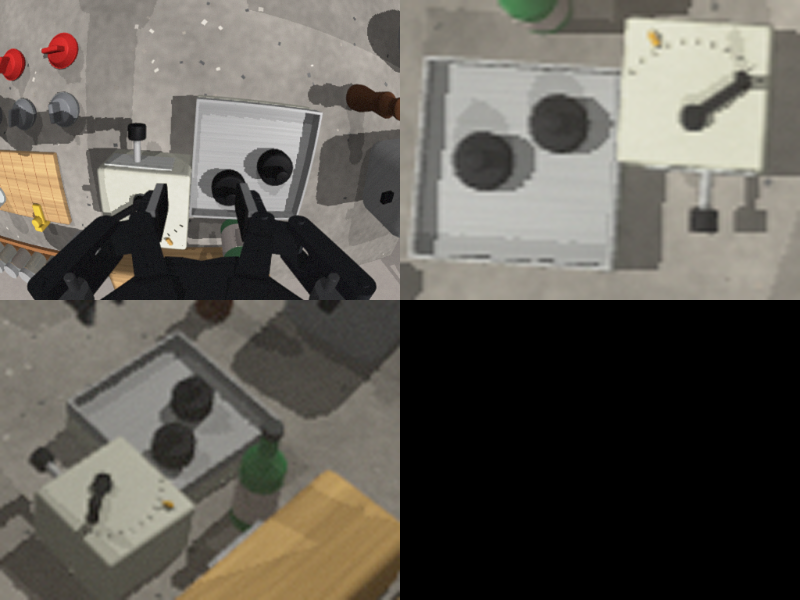

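```bash
cat >> h.py <<'E'
def wcloud(f):
    H,W=f["range_z"].shape; v,u=np.mgrid[:H,:W]; z=f["range_z"]
    a=(u-f["cx"])/f["fx"]; b=(v-f["cy"])/f["fy"]; th=np.hypot(a,b)+1e-9; k=np.tan(th)/th
    X=(np.stack([a*k*z,b*k*z,z],-1)-f["t"])@f["R"]; X[z==0]=np.nan; return X
E
python3 - <<'E'
from h import *
np.set_printoptions(precision=4,suppress=True)
w=dict(np.load("pics/w1.npz"));X=wcloud(w)
for n,(a,b) in {"L":(150,215),"R":(300,370)}.items():
    m=np.zeros(X.shape[:2],bool);m[225:384,a:b]=1;m&=(X[...,2]>.2)
    P=X[m];i=P[:,2].argsort()[:40];print(n,m.sum(),"lowest",P[i].mean(0),P[i].min(0),P[i].max(0))
Z=X[...,2];v=w["image"].max(-1)
for lo,hi in ((.068,.082),(.085,.11)):
    m=(Z>lo)&(Z<hi)&(X[...,1]>.19)&(X[...,1]<.37)&(X[...,0]<.67)&(X[...,0]>.47)&(v<80)
    for b in bl(m,15):P=X[b];print(lo,b.sum(),np.median(P,0),P.min(0),P.max(0))
E
```

```text
L 7234 lowest [0.4989 0.1732 0.2702] [0.4902 0.1685 0.2674] [0.508  0.1736 0.2719]
R 7587 lowest [0.4998 0.2209 0.2702] [0.4906 0.2201 0.2674] [0.5104 0.2264 0.2715]
0.068 1023 [0.5645 0.3138 0.0716] [0.5437 0.292  0.068 ] [0.5999 0.3487 0.0819]
0.068 750 [0.5984 0.2329 0.0715] [0.5805 0.2151 0.068 ] [0.6381 0.2665 0.0819]
0.085 267 [0.5697 0.3191 0.0965] [0.5614 0.3099 0.0851] [0.5822 0.3312 0.099 ]
0.085 221 [0.6058 0.2414 0.0965] [0.598  0.233  0.0853] [0.6191 0.2491 0.0994]
```

Run:
```python
from act import *
for o in (0,.25,.55,1):
    robot.grip(o); s=robot.sense(); w=save("wrist",f"wo{o}"); X=wcloud(w)
    m=np.zeros(X.shape[:2],bool);m[200:384,60:450]=1;m&=(X[...,2]>.2)&(abs(X[...,0]-.5)<.03)
    P=X[m];i=P[:,2].argsort()[:60];print(o,s["tcp_pos"],s["opening"],"lowest",P[i].mean(0),P[i].min(0),P[i].max(0))
f=save("scene","s2");X=cloud(f);m=(abs(X[...,0]-.5)<.04)&(abs(X[...,1]-.2)<.09)&(X[...,2]>.18)
print(m.sum(),np.nanmin(X[m][:,2]),robot.nose_length)
```

```text
0 [0.5  0.2  0.25] -0.0044921903909389115 lowest [0.4897 0.1987 0.2712] [0.4889 0.1884 0.2699] [0.4941 0.2102 0.2722]
0.25 [0.5  0.2  0.25] 0.25034930185565285 lowest [0.4947 0.1986 0.2693] [0.4893 0.1816 0.2654] [0.5097 0.216  0.2709]
0.55 [0.5  0.2  0.25] 0.5495807792228224 lowest [0.4989 0.1995 0.2704] [0.4897 0.1728 0.2682] [0.5094 0.2285 0.2717]
1 [0.5  0.2  0.25] 0.9973614827635515 lowest [0.5002 0.1986 0.2798] [0.4908 0.1554 0.2783] [0.5087 0.2418 0.2806]
2055 0.27450223235177645 0.011
```

The cameras put the fingertips about 20 mm behind the reported TCP, not 11 mm ahead of it. I'll verify that with a gentle touch on free counter.

Run:
```python
from act import *
robot.grip(0)
w=best(.5,.02,.12,0); robot.goto([.5,.02,.12],[np.pi,0,w]); line(.5,.02,.04,w,.1,contact_N=6)
h=line(.5,.02,-.04,w,.03,contact_N=5); print(h,robot.sense()["tcp_pos"],robot.sense()["wrist_force"])
line(.5,.02,.12,w,.2);print(robot.sense()["t"])
```

```text
True [ 0.5     0.0201 -0.0164] [-1.4164  0.3133  6.5132]
20.0
```

Confirmed: the shut fingertips are 16 mm behind the reported TCP, so I'll shift the heights by -27 mm.

Run:
```python
from act import *
pick((.606,.2425),0.,.063,.55,hi=.165)
place(loc(BC,BY,(-.04,.085)),0.,.042,.5,hi=.165,via=(.47,.08))
f=save("top","t2")
```

```text
grasp hit False z [0.6062 0.2431 0.0635] open 0.2367688675417026 F 43.88147234916687
lifted open 0.23899850564021202 t 23.5917
before lowering open 0.2397963606411859
set hit True tcp [ 0.6048 -0.1713  0.0434] want z 0.042 open 0.24319363795780685
t 28.0333
```

Run:
```python
from act import *
pick((.5695,.320),0.,.063,.55,hi=.165,via=(.47,.08))
place(loc(BC,BY,(-.04,-.005)),0.,.042,.5,hi=.165,via=(.47,.08))
line(.47,.08,.165,robot.sense()["tcp_rot"][2],.3)
f=save("top","t3");s=save("scene","s3")
for p in pods(f): print("pod",*p)
X=cloud(f);Z=X[...,2];v=f["image"].max(-1)
m=(Z>.06)&(Z<.1)&(X[...,1]<-.1)&(X[...,1]>-.34)&(X[...,0]>.54)&(X[...,0]<.68)&(v<80)
for b in bl(m,4):P=X[b];print("cellar",b.sum(),np.median(P,0))
o=np.vstack([cv2.resize(f["image"][125:245,140:360],(640,349)),cv2.resize(s["image"][120:300,145:365],(640,251))]) if 0 else None
a=cv2.resize(f["image"][125:245,140:360],(550,300),interpolation=2);b=cv2.resize(s["image"][120:300,145:365],(366,300),interpolation=2)
o=np.zeros((600,560,3),np.uint8);o[:300,:550]=a;o[300:,:366]=b;cv2.imwrite("pics/c3.png",o[:,:,::-1])
```

```text
grasp hit False z [0.5697 0.3207 0.0636] open 0.23616778371164127 F 43.85717511177063
lifted open 0.23744949991827075 t 32.525
before lowering open 0.23762591722461596
set hit True tcp [ 0.6032 -0.2613  0.0434] want z 0.042 open 0.23911281686448818
t 37.45
pod [ 0.4705 -0.176 ] [ 0.4705 -0.1768] 2.9116652312665776 [0.0667 0.0673] [0.0101 0.0353] 25
pod [ 0.4682 -0.0638] [ 0.4682 -0.0645] -3.113391239701693 [0.0631 0.067 ] [0.0078 0.0363] 19
pod [ 0.4466 -0.3567] [ 0.4456 -0.3583] 1.868271270102378 [0.0854 0.1351] [0.0264 0.125 ] 52
cellar 29 [ 0.6039 -0.1661  0.0763]
cellar 29 [ 0.6002 -0.2576  0.0763]
```

View pics/c3.png

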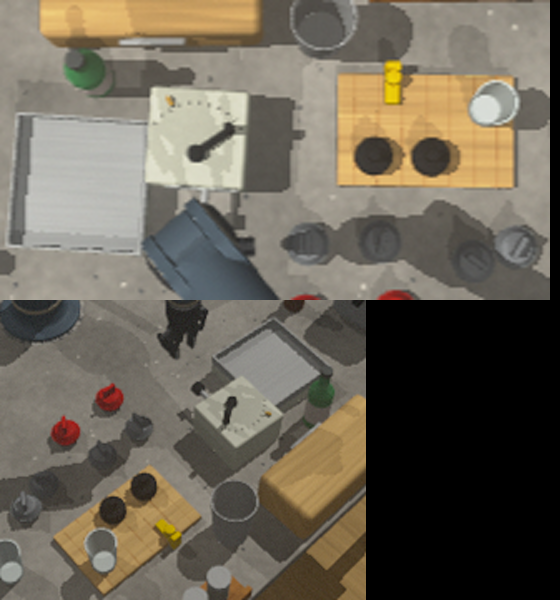

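Both cellars stand on the board, at (374,156) and (430,156). The third pod has been knocked aside to (473,260). I'll detect the fins separately and re-look before each pick.

```bash
cat >> h.py <<'E'
def fins(f,lo=0.0,xr=(.39,.56),yr=(-.65,.02),hi=.075):
    "grey fins by height: list of (fin xy, yaw, size, n, zmax), sorted by y"
    X=cloud(f); hsv=cv2.cvtColor(f["image"],cv2.COLOR_RGB2HSV); out=[]
    m=(X[...,2]>lo+.050)&(X[...,2]<lo+hi)&(X[...,0]>xr[0])&(X[...,0]<xr[1])&(X[...,1]>yr[0])&(X[...,1]<yr[1])&(hsv[...,1]<110)
    for b in bl(m,9):
        q=X[b]; w,V=np.linalg.eigh(np.cov(q[:,:2].T)); d=V[:,1]
        out.append(((np.percentile(q[:,:2],2,0)+np.percentile(q[:,:2],98,0))/2,np.arctan(d[1]/d[0]),np.sqrt(w*12),len(q),q[:,2].max()))
    return sorted(out,key=lambda o:-o[0][1])
E
cat > podmove.py <<'E'
from act import *
SL=[(.045,.045),(.045,-.045),(-.045,.045),(-.045,-.045)]
def do(slot,ymin=-.65,ymax=.02):
    f=save("top",f"p{slot}_{int(robot.sense()['t'])}"); F=[x for x in fins(f) if ymin<x[0][1]<ymax]
    for x in F: print("fin",*x)
    xy,yaw=F[0][:2]; assert .03<F[0][2][1]<.045
    pick(xy,yaw,.028,.45,hi=.165,via=(.46,.05))
    if robot.sense()["opening"]<.06: print("MISSED"); return False
    line(.46,.05,.165,robot.sense()["tcp_rot"][2],.3)
    place(loc(TC,TY,SL[slot]),TY,.067,.3,hi=.165); return True
E
python3 - <<'E'
from podmove import *
do(0)
E
```

```text
fin [ 0.4682 -0.0641] 0.0265912363239911 [0.008  0.0373] 18 0.07067953877018826
fin [ 0.4705 -0.1772] -0.2476293320755833 [0.0109 0.0364] 26 0.0693802027869988
fin [ 0.4378 -0.3233] 0.8958837187085619 [0.0105 0.0364] 26 0.07055490042507973
fin [ 0.4579 -0.3896] -0.5905279063630091 [0.0112 0.0341] 28 0.07001181398726622
fin [ 0.542  -0.4804] 0.37021887990524366 [0.0066 0.0417] 16 0.07433039571562441
fin [ 0.5426 -0.5259] -0.45388640420845905 [0.008  0.0425] 19 0.07336842869517304
grasp hit False z [ 0.4683 -0.0642  0.0281] open 0.10138792232233457 F 47.87957310676575
lifted open 0.10649806120609139 t 42.4083
before lowering open 0.10067571334848753
set hit True tcp [0.6152 0.3262 0.066 ] want z 0.067 open 0.10619438404944129
t 46.4333
```

Run:
```python
from podmove import *
do(1,ymax=-.05)
f=save("top","t4")
for x in fins(f,.039,(.47,.68),(.18,.39)): print("tray",*x)
```

```text
fin [ 0.4706 -0.1773] -0.2759178111282387 [0.0111 0.035 ] 26 0.06862900938206293
fin [ 0.4379 -0.3222] 0.9030214192422787 [0.0102 0.0371] 27 0.07024302161769679
fin [ 0.458  -0.3888] -0.5935734771826698 [0.0112 0.0351] 30 0.07321388379215678
fin [ 0.5416 -0.481 ] 0.41562007571982773 [0.0081 0.0446] 14 0.07442871989352373
fin [ 0.5428 -0.5245] -0.44978737575661565 [0.009  0.0399] 23 0.0740234563422378
grasp hit False z [ 0.4706 -0.1774  0.0281] open 0.10200138462009636 F 48.035929799079895
lifted open 0.10443991782766818 t 51.3083
before lowering open 0.10640132190557552
set hit True tcp [0.6086 0.2364 0.0659] want z 0.067 open 0.10462796564786649
t 55.4
```

Run:
```python
from podmove import *
ok=do(2,ymin=-.45,ymax=-.05)
if ok:
    print("---"); ok=do(3,ymin=-.45,ymax=-.05)
line(.47,.0,.2,robot.sense()["tcp_rot"][2],.3)
f=save("top","t5");s=save("scene","s5")
for x in fins(f,.039,(.47,.68),(.18,.39)): print("tray",*x)
a=cv2.resize(f["image"][125:245,100:360],(650,300),interpolation=2);b=cv2.resize(s["image"][100:300,145:365],(366,300),interpolation=2)
o=np.zeros((600,650,3),np.uint8);o[:300]=a;o[300:,:366]=b;cv2.imwrite("pics/c5.png",o[:,:,::-1])
```

```text
fin [ 0.4378 -0.3229] 0.9162161420309436 [0.0101 0.0386] 26 0.07046410621698036
fin [ 0.4579 -0.3887] -0.591616155241071 [0.0117 0.0359] 30 0.06971062944270742
grasp hit False z [ 0.4377 -0.3229  0.0281] open 0.10349595574371516 F 47.66616404056549
lifted open 0.10563681820172376 t 60.55
before lowering open 0.10132027679380322
set hit True tcp [0.5254 0.333  0.0652] want z 0.067 open 0.1036662406074611
t 66.3333
---
fin [ 0.4579 -0.3884] -0.591415640023689 [0.0115 0.0364] 28 0.07275122389387449
grasp hit False z [ 0.458  -0.3885  0.0282] open 0.09792366437848256 F 48.12849998474121
lifted open 0.10528921248941969 t 71.8167
before lowering open 0.10318493172227816
set hit True tcp [0.5189 0.2429 0.0659] want z 0.067 open 0.1032301916768797
t 76.4583
tray [0.5219 0.3342] -0.09329136913527293 [0.012  0.0358] 31 0.10712087160799086
tray [0.6131 0.3275] -0.12481690606715032 [0.0108 0.0353] 27 0.10536632820090527
tray [0.5195 0.2431] -0.014302879296250934 [0.01   0.0377] 28 0.1082644245376158
tray [0.6069 0.2378] -0.1585066849929132 [0.0116 0.0345] 28 0.10640716016134436
```

View pics/c5.png

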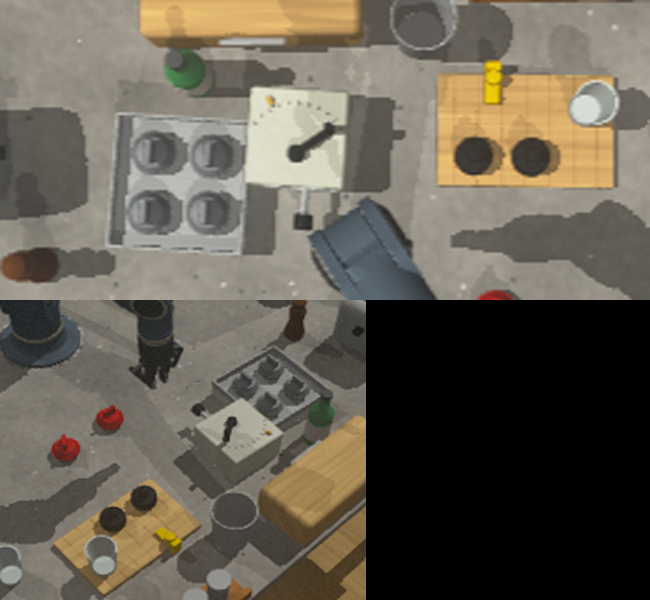

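All four pods stand on the tray floor within a few mm of their slots, and both cellars are on the board. I'll refine the lever and marker from the wrist camera before moving the lever.

```bash
cat > lev.py <<'E'
from act import *
def look(name):
    w=save("wrist",name); X=wcloud(w); Z=X[...,2]; im=w["image"]; hsv=cv2.cvtColor(im,cv2.COLOR_RGB2HSV); h,s,v=cv2.split(hsv)
    near=(X[...,0]>.53)&(X[...,0]<.73)&(X[...,1]>.0)&(X[...,1]<.2)
    b=near&(h>10)&(h<30)&(s>110)&(Z>.092)&(Z<.115); B=X[b]
    t=near&(v<90)&(Z>.145)&(Z<.16); T=X[t]
    box=near&(abs(Z-.1)<.006); 
    bb=max(bl(box,500),key=np.sum); r=rect(X[bb][:,:2])
    print("brass",len(B),B.mean(0),"handle top",len(T),(T.min(0)+T.max(0))/2,np.ptp(T,0),"box",*r)
    return B.mean(0)[:2],((T.min(0)+T.max(0))/2)[:2]
E
python3 - <<'E'
from lev import *
robot.grip(.45)
w=best(.5,.1,.30,0); robot.goto([.5,.1,.30],[np.pi,0,w])
B,T=look("w6")
w=dict(np.load("pics/w6.npz"));cv2.imwrite("pics/c6.png",cv2.resize(w["image"][:,:,::-1],(768,576)))
piv=loc(np.array([.6311,.1036]),-.075,(-.025,0));print("piv",piv)
for n,p in (("marker",B),("handle",T)): d=p-piv;print(n,np.hypot(*d),np.arctan2(d[1],d[0]))
E
```

```text
brass 32 [0.6892 0.1404 0.1048] handle top 52 [0.6431 0.0529 0.1494] [0.0134 0.0078 0.0079] box [0.6345 0.1001] [0.1485 0.1493] 85.60722351074219
piv [0.6062 0.1055]
marker 0.09005011600157069 0.39884880986225935
handle 0.06424751715085002 -0.9585987236544686
```

View pics/c6.png

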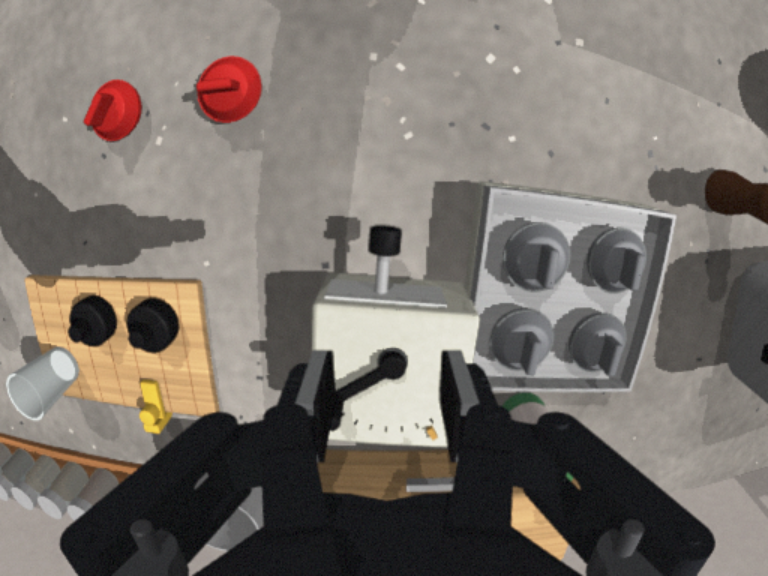

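Run:
```python
from lev import *
piv=np.array([.608,.1038]); a0,a1=-1.02,.445
P=lambda a,r=.062: piv+r*np.array([np.cos(a),np.sin(a)])
w=best(*P(a0),.22,a0); k=round((w-a0)/np.pi)*np.pi
for a in np.linspace(a0,a1,8): q=robot.inverse_kinematics([*P(a),.106],[np.pi,0,a+k]); print(None if q is None else np.array(q)[[0,4,6]],end=" ")
robot.goto([*P(a0),.22],[np.pi,0,w]); print("\nhit",line(*P(a0),.106,w,.12,contact_N=8))
robot.grip(0,25); s=robot.sense(); print(s["opening"],s["gripper_force"],s["wrist_force"])
for a in np.linspace(a0,a1,10)[1:]:
    line(*P(a),.106,a+k,.08); 
s=robot.sense();print(s["tcp_pos"],s["wrist_force"],s["opening"],s["t"])
robot.grip(.45); line(*P(a1),.22,a1+k,.2)
robot.goto([.47,-.05,.22],[np.pi,0,best(.47,-.05,.22,0)])
f=save("top","t7");X=cloud(f);Z=X[...,2]
m=(Z>.135)&(Z<.17)&(X[...,1]<.2)&(X[...,1]>0.03)&(X[...,0]<.75)&(X[...,0]>.58); h=np.median(X[m],0); print("handle",m.sum(),h)
d=h[:2]-[.6062,.1055];print(np.hypot(*d),np.arctan2(d[1],d[0]))
s=save("scene","s7");
o=np.hstack([cv2.resize(f["image"][140:240,130:260],(390,300),interpolation=2),cv2.resize(s["image"][120:220,240:370],(390,300),interpolation=2)]);cv2.imwrite("pics/c7.png",o[:,:,::-1])
```

```text
[ 0.3715  0.5053 -0.0075] [0.3725 0.5355 0.1747] [0.3757 0.5721 0.3493] [0.381  0.6146 0.5172] [0.3852 0.6572 0.6827] [0.3892 0.6998 0.8464] [0.3938 0.7419 1.0086] [0.3997 0.7832 1.1697] 
hit False
0.17355620221536644 24.89893287420273 [ 2.3496 -0.4466  2.4765]
[0.6648 0.1299 0.1071] [ 2.2912 -2.045   6.3861] 0.17507195689216362 83.6167
handle 18 [0.6615 0.1319 0.1508]
0.0613037902592466 0.44497448532773837
```

View pics/c7.png

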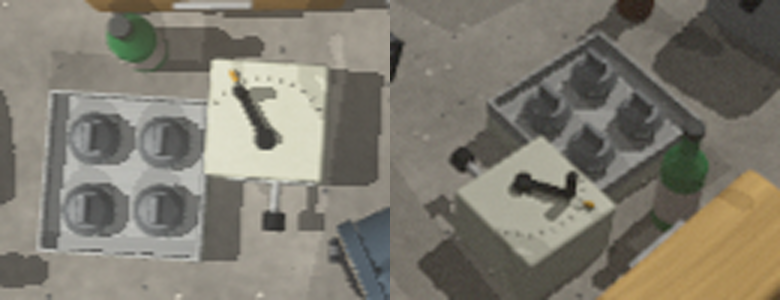

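The lever lies in line with the brass marker: hub (264,140), marker (235,75), and 0.445 rad measured against 0.44. Next is the start knob.

```bash
cat > kn.py <<'E'
from act import *
def knob(X,im,tag):
    m=(X[...,0]>.40)&(X[...,0]<.55)&(X[...,1]>.04)&(X[...,1]<.15)&(X[...,2]>.045)&(X[...,2]<.09)&(im.max(-1)<75)
    b=max(bl(m,5),key=np.sum);P=X[b];print(tag,len(P),np.median(P,0),P.min(0),P.max(0));return P
E
python3 - <<'E'
from kn import *
w=dict(np.load("pics/w6.npz"));knob(wcloud(w),w["image"],"wrist")
for n in("t7","s7","t5"):
    f=dict(np.load(f"pics/{n}.npz"));knob(cloud(f),f["image"],n)
    X=cloud(f);v=f["image"].max(-1)
a=-.075;d=np.array([np.cos(a),np.sin(a)])
for c in [(.505,.092)]:
  for r in (0,.062):
    p=np.array(c)-r*d; print(p,robot.inverse_kinematics([*p,.032],[np.pi,0,best(*p,.1,a)]))
E
```

```text
wrist 390 [0.5057 0.0947 0.0738] [0.4946 0.0811 0.0531] [0.5211 0.1094 0.0776]
t7 40 [0.5047 0.0948 0.0735] [0.4932 0.0838 0.0571] [0.5125 0.1065 0.0811]
s7 41 [0.5112 0.0859 0.0711] [0.4968 0.078  0.0603] [0.5226 0.1031 0.0839]
t5 41 [0.5046 0.0948 0.0751] [0.4932 0.084  0.0603] [0.5124 0.1068 0.0835]
[0.505 0.092] [ 0.438   0.6462 -0.9251  2.0357  0.7174  0.8206  0.5828]
[0.4432 0.0966] [ 0.449   0.5743 -0.9531  2.1673  0.7075  0.7497  0.5171]
```

Run:
```python
from kn import *
a=-.0745;d=np.array([np.cos(a),np.sin(a)]);c=np.array([.507,.0945])
w=best(*c,.2,a); robot.goto([*c,.2],[np.pi,0,w]); robot.grip(.75)
line(*c,.08,w,.15); print("hit",line(*c,.031,w,.06,contact_N=8))
robot.grip(0,80); s=robot.sense(); print(s["opening"],s["gripper_force"],s["tcp_pos"]); F0=s["wrist_force"]
for r in (.015,.03,.045,.054,.058,.061):
    line(*(c-r*d),.031,w,.05); s=robot.sense(); print(r,s["wrist_force"]-F0,s["opening"])
robot.sleep(.6); s=robot.sense(); print(s["wrist_force"]-F0,s["opening"],s["t"])
f=save("top","t8");P=knob(cloud(f),f["image"],"top"); 
f=save("scene","s8");P=knob(cloud(f),f["image"],"scene")
w8=save("wrist","w8");cv2.imwrite("pics/c8.png",np.hstack([cv2.resize(w8["image"],(400,300)),cv2.resize(f["image"][130:220,230:350],(400,300),interpolation=2)])[:,:,::-1])
```

```text
hit False
0.32077876727293797 78.62316727638245 [0.5074 0.0961 0.0319]
0.015 [ 6.5269  2.3928 -6.209 ] 0.3247731501121791
0.03 [ 8.9097  2.1288 -8.3291] 0.3243977290822776
0.045 [ 11.0674   1.6633 -11.0962] 0.32392192179633517
0.054 [ 11.8048   2.9124 -12.1498] 0.3252919764818159
0.058 [ 12.0169   1.9764 -13.0369] 0.32341755627675256
0.061 [ 13.115    2.0687 -13.4994] 0.32553284758604173
[ 13.3557   2.0707 -12.8351] 0.3264497382707968 91.9583Traceback (most recent call last):
  File "<stdin>", line 9, in <module>
  File "kn.py", line 4, in knob
    b=max(bl(m,5),key=np.sum);P=X[b];print(tag,len(P),np.median(P,0),P.min(0),P.max(0));return P
ValueError: max() iterable argument is empty
```

Run:
```python
from kn import *
a=-.0745;d=np.array([np.cos(a),np.sin(a)]);c=np.array([.507,.0945]);w=robot.sense()["tcp_rot"][2];F0=robot.sense()["wrist_force"]
for r in (.062,.063,.064,.065):
    line(*(c-r*d),.031,w,.03); s=robot.sense(); dF=s["wrist_force"]-F0; print(r,s["tcp_pos"],dF,s["opening"])
    if dF[0]>8: break
robot.sleep(.5)
for r in (.04,.02,.0): line(*(c-r*d),.031,w,.08)
s=robot.sense(); print("home",s["wrist_force"],s["opening"])
robot.grip(.75); robot.sleep(.3); line(*c,.2,w,.12)
robot.goto([.47,-.08,.25],[np.pi,0,best(.47,-.08,.25,0)])
f=save("top","t9");P=knob(cloud(f),f["image"],"top"); s=save("scene","s9");knob(cloud(s),s["image"],"scene")
for x in fins(f,.039,(.47,.68),(.18,.39)): print("tray",*x)
X=cloud(f);Z=X[...,2];m=(Z>.135)&(Z<.17)&(X[...,1]<.2)&(X[...,1]>0.03)&(X[...,0]<.75)&(X[...,0]>.58); h=np.median(X[m],0)[:2]-[.6062,.1055];print("lever",np.arctan2(h[1],h[0]),robot.sense()["t"])
o=np.zeros((600,650,3),np.uint8);o[:300]=cv2.resize(f["image"][125:245,100:360],(650,300),interpolation=2);o[300:,:366]=cv2.resize(s["image"][100:300,145:365],(366,300),interpolation=2);cv2.imwrite("pics/c9.png",o[:,:,::-1])
```

```text
0.062 [0.4508 0.1006 0.032 ] [ 1.8835  1.7274 -0.1278] 0.321511992076792
0.063 [0.4498 0.1007 0.032 ] [ 1.0132  0.8499 -0.6762] 0.3282851796055753
0.064 [0.4489 0.1007 0.032 ] [ 1.0613  0.7054 -0.6265] 0.3226073481934021
0.065 [0.448  0.1008 0.032 ] [ 1.2812  0.4289 -1.4381] 0.3254721842008999
home [-1.3334  3.1268  7.8522] 0.3252655231988897
top 41 [0.5046 0.0946 0.0729] [0.4932 0.0841 0.0565] [0.5126 0.1068 0.0839]
scene 40 [0.5107 0.0879 0.0708] [0.4964 0.0759 0.0612] [0.5223 0.1033 0.0835]
tray [0.5207 0.3344] -0.10138527358148307 [0.0103 0.0369] 30 0.11184126133228858
tray [0.6129 0.3277] -0.09584794421936348 [0.0121 0.0352] 29 0.10520041569693625
tray [0.5194 0.2434] -0.03563419959700966 [0.01   0.0369] 29 0.10689730743721201
tray [0.6063 0.2382] -0.14733714810792806 [0.0104 0.0376] 29 0.10485392031804681
lever 0.44908514624818824 97.9417
```

View pics/c9.png

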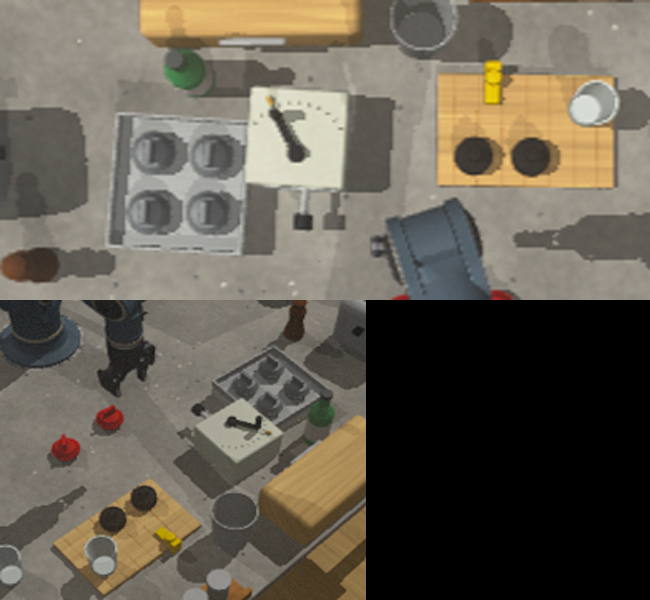

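Everything is in place and the knob is home. The arm lagged about 6 mm under load, so the pull came to about 59 mm without a felt stop. I'll pull once more until the stop is unmistakable.

Run:
```python
from kn import *
a=-.0745;d=np.array([np.cos(a),np.sin(a)]);c=np.array([.507,.0962])
w=best(*c,.2,a); robot.goto([*c,.2],[np.pi,0,w]); robot.grip(.75)
line(*c,.08,w,.15); line(*c,.031,w,.06,contact_N=8)
robot.grip(0,100); s=robot.sense(); F0=s["wrist_force"]; p0=s["tcp_pos"]
for r in (.03,.05,.06,.065,.067,.069,.071,.073,.075):
    line(*(c-r*d),.031,w,.05); robot.sleep(.05); s=robot.sense(); dF=s["wrist_force"]-F0; print(r,"travel",(p0-s["tcp_pos"])[:2]@d,dF[:2],s["opening"])
    if dF[0]>22: break
robot.sleep(.6)
for r in (.04,.02,.0): line(*(c-r*d),.031,w,.08)
s=robot.sense(); print("home dF",s["wrist_force"]-F0)
robot.grip(.75); robot.sleep(.3); line(*c,.2,w,.12)
robot.goto([.47,-.08,.25],[np.pi,0,best(.47,-.08,.25,0)])
f=save("top","t10");P=knob(cloud(f),f["image"],"top")
for x in fins(f,.039,(.47,.68),(.18,.39)): print("tray",*x[:2])
X=cloud(f);Z=X[...,2];m=(Z>.135)&(Z<.17)&(X[...,1]<.2)&(X[...,1]>0.03)&(X[...,0]<.75)&(X[...,0]>.58); h=np.median(X[m],0)[:2]-[.6062,.1055];print("lever",np.arctan2(h[1],h[0]),robot.sense()["t"])
```

```text
0.03 travel 0.027149901666677318 [8.4854 0.1586] 0.3193888116034463
0.05 travel 0.046154724440658976 [11.5908  0.7122] 0.31716566691020126
0.06 travel 0.05567593428542793 [13.1109  0.202 ] 0.31746929062838575
0.065 travel 0.05986682311815244 [14.2529  0.7154] 0.31799113745475494
0.067 travel 0.05984865912052187 [19.2009 -0.2386] 0.31702818020271145
0.069 travel 0.059827978204719114 [24.8307  0.6545] 0.3168257214237772
home dF [ 0.5341 -2.094   2.9533]
top 41 [0.5046 0.095  0.073 ] [0.4933 0.0839 0.0577] [0.5125 0.1068 0.0845]
tray [0.5208 0.3347] -0.08016998494340098
tray [0.6127 0.3278] -0.09774198430902273
tray [0.5194 0.243 ] -0.014201614330188626
tray [0.6064 0.2376] -0.1444486780806502
lever 0.4471335661087052 109.0167
```

The stop was felt at 59.8 mm, the knob is home again, and the pods and lever have not shifted. Handing in.

```bash
python3 -c "
from plant import robot
robot.sleep(.5); print(robot.close_job())"
```

```text
the job is handed in; nothing more can be done
None
```

I handed the job in at about 110 s: both cellars are on the board, all four pods are upright in the tray, the lever points at the marker, and the start knob was pulled to its stop, held and returned home; the hand-in call gave no verdict.

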